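# Lift the toppled stain bottle off the free-spinning turntable

### The job

One of the amber stain bottles on the turntable has fallen over and lies across the two white rails. Lift it off the turntable, turn it upright and set it down gently, still in your grip, on its base inside the small metal spill tray, then let go so that it stands there. The turntable spins freely: do not send it whirling, keep the other two bottles standing on it, and leave it at rest.

Things in the scene. Friction and masses are not known exactly. Their poses are not given: they have to be found in the camera images.
- bottle_mid (a point): The fallen amber dropper bottle, purple label, lying on its side: point on its axis in the glass body, 45 mm from the base, where it is best gripped. z axis along the bottle from base to bulb: level now, to point up. It lies on two rails, its axis 31 mm above the deck, bulb towards the rim; both flanks are free, and fingers beside the rails may reach 25 mm below the axis.
- fallen_bottle: The same bottle, 107 mm long, about 85 g (may vary by 40 %); origin at the centre of its flat base, z axis from base to bulb. Glass body 37 mm in diameter to 66 mm from the base, collar 23 mm to 80 mm, rubber bulb 14 mm to 107 mm.
- deck_centre (a point): Centre of the top face of the blue round turntable deck, on its spin axis, 45 mm above the bench. 240 mm in diameter, rim 8 mm above the deck. Frame turns with the deck: its -x axis runs along the lane of two white rails towards the fallen bottle's bulb; rails 16 mm high, 29 mm wide over both, from x = -108 to +4 mm.
- turntable (a joint): Angle of the turntable deck (rad, counter-clockwise from above), 0 at the start. No drive, no brake, no end stop and almost no friction: it turns at a touch off its axis and coasts for seconds.
- bottle_red: Amber dropper bottle with a red label band, same shape, standing loose on the half of the deck away from the rails; origin at the centre of its base, z up.
- bottle_blue: Amber dropper bottle with a blue label band, same shape, standing loose on the half of the deck away from the rails; origin at the centre of its base, z up.
- tray_floor (a point): Centre of the inner floor of the small square metal spill tray fixed to the bench, 3 mm above the bench. Outside 92 x 92 mm, rim 9 mm above the bench, walls 3 mm thick (inside 86 x 86 mm); x and y axes along its sides.
- spill_tray: The same tray; origin at the centre of its underside on the bench. Between turntable and tray stands a grey drawer cabinet, fixed: about x 0.24 to 0.50 (with its drawers) (with its drawers) (with its drawers), y -0.17 to 0.09, 171 mm high.

How it is judged:
On the way, in this order (a step that is already met when the one before it is completed fails the run):
1. the fallen bottle is lifted clear of the turntable in the gripper (height (world z) of bottle_mid above 0.12 m and contact force between the fingers and fallen_bottle above 0.5 N and contact force between fallen_bottle and turntable below 0.01 N), for 0.2 s.
2. held by the fingers, it touches down base first, roughly upright (20 degrees), inside the tray (angle between fallen_bottle's own z axis and vertical below 0.35 rad and z of fallen_bottle in the frame of spill_tray below 0.02 m and horizontal distance between fallen_bottle and tray_floor below 0.04 m and contact force between fallen_bottle and spill_tray above 0.1 N and contact force between the fingers and fallen_bottle above 0.3 N), for 0.05 s.
At the end, for the whole second after the job is handed in: The fallen bottle stands upright (within 6 degrees), base flat on the floor of the spill tray and wholly inside its walls, released and at rest; the red- and blue-label bottles stand upright (within 6 degrees) on the turntable deck; the turntable turns slower than 0.1 rad/s (angle between each of fallen_bottle, bottle_red, bottle_blue's own z axis and vertical below 0.1 rad and z of bottle_mid in the frame of spill_tray above 0.044 m and z of fallen_bottle in the frame of tray_floor below 0.004 m and x of fallen_bottle in the frame of tray_floor between -0.027 and 0.027 m and y of fallen_bottle in the frame of tray_floor between -0.027 and 0.027 m and linear speed of fallen_bottle below 0.02 m/s and horizontal distance between each of bottle_red, bottle_blue and deck_centre below 0.115 m and z of each of bottle_red, bottle_blue in the frame of deck_centre above -0.006 m and velocity of joint turntable between -0.1 and 0.1 rad/s); the robot touches nothing.
It fails at once if one of the two standing bottles is knocked over (tilts beyond 23 degrees) (angle between any of bottle_red, bottle_blue's own z axis and vertical above 0.4 rad).
It fails at once if the turntable is sent whirling (faster than 2 rad/s) (velocity of joint turntable above 2 rad/s or velocity of joint turntable below -2 rad/s).
It fails at once if the bottle is banged on the tray (over 40 N) (contact force between fallen_bottle and spill_tray above 40 N).
It also fails if it takes over 45 s, if anything falls off the work surface, if the arm or the gripper's body presses on something with over 40 N, if the wrist force passes 120 N, or if a joint passes its speed limit or range.

### The arm

A 6-joint arm with a two-finger parallel gripper is mounted at the origin on a cart in front of the work surface, level with it; the furniture and walls round the work are solid. World frame = base frame: x ahead of the robot, y to its left, z up, the work surface at z = 0. Lengths are in m, angles in rad, forces in N, time in s.
With the tool pointing down it reaches from about 0.35 to 0.85 m from the base axis. Payload 8.1 kg.
Tool frame: the origin (TCP) lies at the very end of the fingers, on their centre line; the grasp point (between the pads) lies robot.tcp_to_grasp behind it (robot.tcp_to_grasp is the distance from the TCP to the grasp point, in m); z points along the fingers, y is the line along which they close (so a half turn about z gives the same grasp; the last joint's range is limited). The gripper opens to 93 mm and grips with 3 to 60 N. Pads are 15 mm wide; open, the fingers measure 128 mm over their backs; the gripper's body (75 mm by 188 mm) begins 65 mm behind the grasp point.
Start: joints at [-1.404, 0.13, 1.488, -0, 1.523, -0.085], TCP at [0.15, -0.581, 0.219] pointing down, gripper open.
Joint ranges: [-2.96, 2.96], [-0.89, 2.26], [0.02, 2.5], [-1.34, 4.48], [0, 2.73], [-2.66, 2.66]. Speed limits (rad/s): [2.39, 2.39, 2.79, 3.14, 3.14, 3.14].

### API

Orientations are given as a rotation vector (axis times angle).
In Python, from plant import robot gives the robot as it stands. The module is installed in compiled form; this text tells all that it offers.
- The arm moves only by the shell command python3 -m pendant 'ROWS' [FORCE]. ROWS is JSON, a list that holds one entry, the list of rows, each a list of 5 numbers: the opening, from 0 (shut) to 1 (fully open), then the shift along the tool's x, y, z in cm, then the turn about the tool's z in degrees. In form: [[[fingers, x, y, z, roll], ...]]. A call has 1 to 8 rows; each row shifts and turns the commanded pose from where the row before left it, along the tool's axes as they then stand; what a row does not reach is not made up. A row lasts 1/10 s, in which the tool goes at most 50 mm and 8.59 degrees, less where a joint would pass 70% of its speed; a pose out of reach is approached as far as the arm can. A call is refused whole if a number of a shift passes 5 or a number of a turn 8.59, either way. A call with a gripper value outside its range is refused whole. The fingers move at their own pace and stop on an object; FORCE is the grip in N (left out, the last holds). Time passes only in rows, so rows that do not move let the fingers close. It gives the time, the measured TCP pose, the force, the opening and the grip force at its end, in the units of the state.
- robot.read_state(): the state, without advancing time (a new reading comes with each control period).
- robot.read_camera(name): name is "side" or "top"; returns a dict with "img" (420x560x3 uint8, blue, green, red), "K" (3x3 intrinsics, pixels), "k1" (the pictures are not rectified: a ray, as slopes to the right and down, at radius r is drawn at 1 + k1 r^2 times it, then the intrinsics apply), "pose" (4x4, takes a point from camera to world coordinates). Camera axes: x right, y up, looking along -z (the intrinsics and any distortion apply to the point x, -y, -z); pixel columns grow to the right and rows downward; lengths in m; the calibration is good to about 2 mm. A picture is of the moment at which its call begins. There is no depth.
- robot.close_job(): hands the job in; it is judged then, once.
The state is a dict: "t": time; "q": joint angles; "dq": joint speeds; "joint_torque": joint torques, N m; "tool_pos": TCP position; "orientation": TCP orientation; "force": force on the tool from outside, world axes, zero at the start; "wrist_torque": the same for the moment, N m; "opening": finger opening in m; "gripper_force": force on a finger pad.
Only numpy, scipy, OpenCV 4.12 (cv2) and the standard library are available. Lean on these libraries where they do the work, as an engineer would, in place of code of your own. Each camera call takes 0.05 s, during which the arm holds its last target. There are 200 camera calls.

## Working session

There is one attempt and no reset: what is moved stays moved. The work goes in short steps, Python scripts to look and compute and a shell command to move; the robot and the scene stay as the last step left them, time stands still between calls to the robot, and variables do not carry over. Pictures are saved under pics/ and viewed, at most 10 in all, crops included, and the job is handed in when it is done.

```bash
mkdir -p pics; cat > h.py <<'E'
import numpy as np, cv2
from plant import robot
from scipy.spatial.transform import Rotation as R
def ray(c,u,v):
    K=c["K"];p=cv2.undistortPoints(np.array([[[u,v]]],float),K,np.array([c["k1"],0,0,0,0.]))[0,0]
    P=c["pose"];d=P[:3,:3]@np.array([p[0],-p[1],-1]);return P[:3,3],d
def plane(c,u,v,z):
    o,d=ray(c,u,v);return o+d*(z-o[2])/d[2]
def proj(c,X):
    P=c["pose"];x=P[:3,:3].T@(np.array(X,float)-P[:3,3]);a,b=x[0]/-x[2],-x[1]/-x[2]
    f=1+c["k1"]*(a*a+b*b);K=c["K"];return K[0,0]*a*f+K[0,2],K[1,1]*b*f+K[1,2]
E
python3 - <<'E'
from h import *
for n in("side","top"):
    c=robot.read_camera(n);cv2.imwrite(f"pics/{n}0.png",c["img"]);print(n,c["pose"].round(3).tolist(),c["K"][0,0],c["k1"])
    np.save(f"{n}0.npy",c,allow_pickle=True)
s=robot.read_state();print(s,robot.tcp_to_grasp,R.from_rotvec(s["orientation"]).as_matrix().round(3))
E
```

```text
side [[-0.985, 0.126, -0.115, 0.43], [-0.169, -0.659, 0.733, 0.903], [0.017, 0.741, 0.671, 0.926], [0.0, 0.0, 0.0, 1.0]] 439.55070200273275 -0.0617384558821214
top [[-0.007, 0.996, -0.088, 0.491], [-1.0, -0.007, 0.008, -0.06], [0.008, 0.088, 0.996, 1.361], [0.0, 0.0, 0.0, 1.0]] 465.60236898671684 0.022058799409880363
{'t': 0.1, 'q': array([-1.40443418e+00,  1.31072514e-01,  1.48918151e+00, -8.37679600e-06,
        1.52297095e+00, -8.54087826e-02]), 'dq': array([ 0.00047589, -0.00122231, -0.00284485,  0.00125869, -0.00027713,
        0.00049378]), 'joint_torque': array([ 1.82627820e-03, -5.61339927e+01, -4.93095875e+01,  7.71190692e-02,
        2.90496508e-02, -4.03159788e-05]), 'tool_pos': array([ 0.14940077, -0.58057777,  0.21769406]), 'orientation': array([-3.11511504e+00, -3.94233038e-01,  1.16826823e-04]), 'force': array([-0.74358504, -0.0424132 ,  1.42729729]), 'wrist_torque': array([-0.05349035,  0.02655782,  0.02678526]), 'gripper_force': 0.0, 'opening': 0.09306758979488997} 0.0188 [[ 0.968  0.249 -0.   ]
 [ 0.249 -0.968  0.002]
 [ 0.    -0.002 -1.   ]]
```

View pics/top0.png

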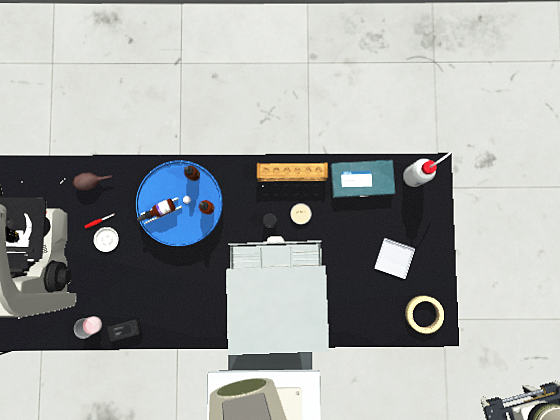

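View pics/side0.png

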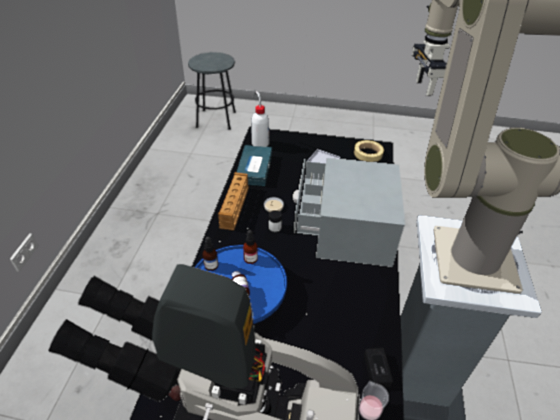

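The top view shows the deck around (180,203), with the fallen bottle at about (160,208) and its bulb to the lower left. The standing bottles are at (191,172) and (206,208), the tray at (395,258), and the cabinet spans columns 228–328. The side view has the microscope hiding part of the deck. I'll enlarge the deck next.

```bash
python3 - <<'E'
from h import *
c=np.load("top0.npy",allow_pickle=True).item();im=c["img"]
a=cv2.resize(im[155:250,130:230],None,fx=6,fy=6,interpolation=cv2.INTER_CUBIC);cv2.imwrite("pics/crop1.png",a)
hsv=cv2.cvtColor(im,cv2.COLOR_BGR2HSV)
m=cv2.inRange(hsv,(95,120,60),(125,255,255));m[:, :120]=0;m[:,235:]=0;m[:150]=0;m[255:]=0
ct=np.vstack([k for k in cv2.findContours(m,0,2)[0] if cv2.contourArea(k)>50]);e=cv2.fitEllipse(cv2.convexHull(ct));print("deck",e)
dc=plane(c,*e[0],.053);print(dc, [plane(c,e[0][0]+s*e[1][0]/2,e[0][1],.053)[:2]-dc[:2] for s in(-1,1)])
m=cv2.inRange(im,(150,150,150),(255,255,255));m[:, :365]=0;m[:,425:]=0;m[:230]=0;m[285:]=0
k=max(cv2.findContours(m,0,2)[0],key=cv2.contourArea);r=cv2.minAreaRect(k);print("tray",r,plane(c,*r[0],.009))
P=[plane(c,u,v,.009) for u,v in cv2.boxPoints(r)];print(np.round(P,4).tolist(),[np.linalg.norm(P[i]-P[i-1]) for i in range(4)])
E
```

```text
deck ((178.53770446777344, 202.7621612548828), (85.932861328125, 87.60015869140625), 60.44780349731445)
[0.62990408 0.23410412 0.053     ] [array([0.00076807, 0.12018879]), array([-0.00077915, -0.12070149])]
tray ((394.5000305175781, 258.0000305175781), (32.57146072387695, 32.57146072387695), 18.434947967529297) [ 0.46995979 -0.38113767  0.009     ]
[[0.4408, -0.3209, 0.009], [0.5296, -0.353, 0.009], [0.4992, -0.4416, 0.009], [0.4108, -0.4091, 0.009]] [np.float64(0.09312055370157636), np.float64(0.094389909561803), np.float64(0.09368178202434368), np.float64(0.0941953835735005)]
```

View pics/crop1.png

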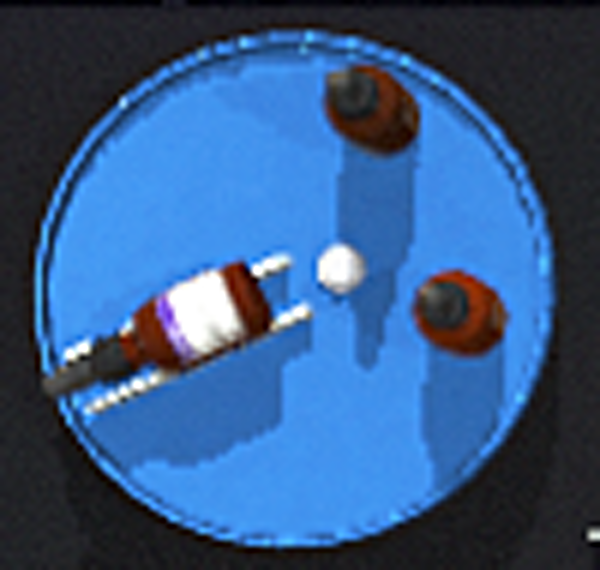

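The crop shows the bottle lying from its base at crop (260,293) to its bulb tip at (48,384). The rail ends are at (299,287), which fits the fitted deck centre at (291,287). A white knob is at (340,268), and the standing bottles are at (365,105) and (465,315).

```bash
python3 - <<'E'
from h import *
c=np.load("top0.npy",allow_pickle=True).item()
C=np.array([.6299,.2341])
g=lambda u,v,z:plane(c,130+u/6,155+v/6,z)[:2]
b=g(260,293,.076);t=g(48,384,.076);L=np.linalg.norm(t-b);d=(t-b)/L;print("bottle",b,t,L,"ang",np.degrees(np.arctan2(d[1],d[0])))
r1=(g(290,262,.061)+g(308,312,.061))/2; r2=(g(72,353,.061)+g(92,408,.061))/2;e=(r2-r1)/np.linalg.norm(r2-r1);print("rails",r1,r2,np.degrees(np.arctan2(e[1],e[0])))
print("mid",b+.045*d,"toward rim", b+.055*d, "r", np.linalg.norm(b+.045*d-C))
for n,p in dict(top=(352,92),bl=(447,303)).items(): q=g(*p,.152);print(n,q,"in bottle frame",(q-b)@d,(q-b)@[-d[1],d[0]])
q=g(340,268,.08);print("ball",(q-b)@d,(q-b)@[-d[1],d[0]])
E
```

```text
bottle [0.62458364 0.24322828] [0.58323852 0.33942835] 0.10470850553972075 ang 113.25719455956265
rails [0.62884225 0.22869663] [0.58583763 0.32844528] 113.32231694773064
mid [0.60681497 0.28457166] toward rim [0.60286638 0.29375907] r 0.05550051015393197
top [0.70464373 0.18651345] in bottle frame -0.0837187470332723 -0.05116016424643015
bl [0.61182381 0.14444635] in bottle frame -0.08571674241579562 0.05072794382483999
ball -0.03868771744067185 0.004754791180034612
```

```bash
python3 -m pendant '[[[1,0,0,-1.5,-8.2],[1,0,0,-1.5,-8.2],[1,0,0,-1.5,-8.2],[1,0,0,-1.5,-8.2],[1,0,0,0,-8.2],[1,0,0,0,-8.2],[1,0,0,0,-8.2],[1,0,0,0,-8.2]]]'
python3 -m pendant '[[[1,0,0,0,-8.2],[1,0,0,0,-8.2],[1,0,0,0,-8.2],[1,0,0,0,-8.2],[1,0,0,0,-0.5],[1,0,0,0,0]]]'
cat > st.py <<'E'
from h import *
import sys
s=robot.read_state();M=R.from_rotvec(s["orientation"]).as_matrix();p=s["tool_pos"]
print("t",round(s["t"],2),"p",p.round(4),"ang",np.degrees(np.arctan2(M[1,0],M[0,0])).round(2),"zt",M[:,2].round(3),"F",s["force"].round(2),"op",round(s["opening"],4),"gf",round(s["gripper_force"],2),"q",s["q"].round(2))
if len(sys.argv)>3: print("tool delta cm",(M.T@(np.array(sys.argv[1:4],float)-p)*100).round(2))
E
python3 st.py .6037 .2919 .28
```

```text
t: 0.9
tool_pos: [0.1494, -0.5808, 0.278]
orientation: [-2.399, -2.026, -0.001]
force: [-0.4, -0.2, 0.4]
opening: 0.093
gripper_force: 0.0
t: 1.5
tool_pos: [0.1495, -0.5809, 0.2782]
orientation: [-1.731, -2.621, -0.001]
force: [0.1, 1.0, -0.7]
opening: 0.0934
gripper_force: 0.0
t 1.5 p [ 0.1495 -0.5809  0.2782] ang 113.11 zt [-0.     0.001 -1.   ] F [ 0.07  0.97 -0.69] op 0.0934 gf 0.0 q [-1.4   0.11  1.4  -0.    1.63 -1.81]
tool delta cm [62.45 76.03 -0.12]
```

```bash
python3 -m pendant '[[[1,3.1,3.8,0,0],[1,3.1,3.8,0,0],[1,3.1,3.8,0,0],[1,3.1,3.8,0,0],[1,3.1,3.8,0,0],[1,3.1,3.8,0,0],[1,3.1,3.8,0,0],[1,3.1,3.8,0,0]]]' >/dev/null
python3 -m pendant '[[[1,3.1,3.8,0,0],[1,3.1,3.8,0,0],[1,3.1,3.8,0,0],[1,3.1,3.8,0,0],[1,3.1,3.8,0,0],[1,3.1,3.8,0,0],[1,3.1,3.8,0,0],[1,3.1,3.8,0,0]]]' >/dev/null
python3 -m pendant '[[[1,3.1,3.8,0,0],[1,3.1,3.8,0,0],[1,3.1,3.8,0,0],[1,1.5,1.9,0,0],[1,0,0,0,0],[1,0,0,0,0]]]' >/dev/null
python3 st.py .6037 .2919 .056
```

```text
t 3.7 p [0.5905 0.2672 0.2779] ang 113.24 zt [-0.001 -0.001 -1.   ] F [-0.48 -0.86 -0.  ] op 0.0928 gf 0.0 q [ 0.35  0.25  1.25 -0.    1.65 -0.06]
tool delta cm [ 1.76  2.22 22.19]
```

```bash
python3 -m pendant '[[[1,1.8,2.2,0,0],[1,0,0,3,0],[1,0,0,3,0],[1,0,0,3,0],[1,0,0,3,0],[1,0,0,1.5,0],[1,0,0,0,0]]]' >/dev/null
python3 st.py .6037 .2919 .0575; python3 - <<'E'
from h import *
c=robot.read_camera("top");a=cv2.resize(c["img"][135:265,110:250],None,fx=4,fy=4,interpolation=cv2.INTER_CUBIC)
s=robot.read_state();p=s["tool_pos"];u,v=proj(c,p);cv2.circle(a,(int((u-110)*4),int((v-135)*4)),3,(0,255,0),-1)
d=robot.read_camera("side");b=cv2.resize(d["img"][220:350,140:310],None,fx=3,fy=3,interpolation=cv2.INTER_CUBIC)
H=max(a.shape[0],b.shape[0]);o=np.zeros((H,a.shape[1]+b.shape[1],3),np.uint8);o[:a.shape[0],:a.shape[1]]=a;o[:b.shape[0],a.shape[1]:]=b
o=cv2.resize(o,(800,int(H*800/o.shape[1])));cv2.imwrite("pics/near.png",o)
E
```

```text
t 4.4 p [0.6022 0.2905 0.1411] ang 113.21 zt [-0.004 -0.002 -1.   ] F [-0.59 -0.07  0.42] op 0.0931 gf 0.0 q [ 0.37  0.36  1.36 -0.    1.42 -0.03]
tool delta cm [0.06 0.24 8.35]
```

View pics/near.png

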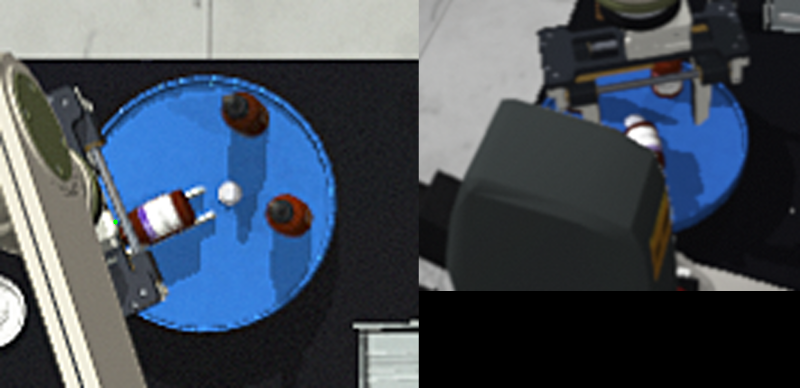

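The gripper straddles the bottle, with the TCP mark at (115,222) over the body near the collar. The deck hasn't moved, so I'll descend and grip.

```bash
python3 -m pendant '[[[1,0,0.2,2,0],[1,0,0,2,0],[1,0,0,1.5,0],[1,0,0,1.5,0],[1,0,0,0.9,0],[1,0,0,0.4,0],[1,0,0,0,0]]]' 8 >/dev/null; python3 st.py .6037 .2919 .0575
python3 -m pendant '[[[0.75,0,0,0,0],[0.7,0,0,0,0],[0.65,0,0,0,0],[0.6,0,0,0,0],[0.55,0,0,0,0],[0.5,0,0,0,0],[0.48,0,0,0,0],[0.46,0,0,0,0]]]' 8 >/dev/null; python3 st.py
python3 -m pendant '[[[0.44,0,0,0,0],[0.42,0,0,0,0],[0.4,0,0,0,0],[0.38,0,0,0,0],[0.36,0,0,0,0],[0.34,0,0,0,0],[0.3,0,0,0,0],[0.3,0,0,0,0]]]' 8 >/dev/null; python3 st.py
```

```text
t 5.2 p [0.6055 0.2929 0.0603] ang 113.33 zt [-0.001 -0.    -1.   ] F [-0.62 -0.57 -0.17] op 0.093 gf 0.0 q [ 0.37  0.44  1.42  0.    1.29 -0.03]
tool delta cm [-0.02 -0.21  0.28]
t 6.0 p [0.6056 0.293  0.0606] ang 113.33 zt [-0. -0. -1.] F [-0.93 -0.38  0.22] op 0.0433 gf 0.0 q [ 0.37  0.44  1.42  0.    1.29 -0.03]
t 6.8 p [0.6057 0.293  0.0606] ang 113.33 zt [-0. -0. -1.] F [ 0.49 -0.57 -0.72] op 0.0369 gf 7.98 q [ 0.37  0.44  1.42 -0.    1.29 -0.03]
```

```bash
python3 -m pendant '[[[0.2,0,0,-0.5,0],[0.2,0,0,-1,0],[0.2,0,0,-1.5,0],[0.2,0,0,-2,0],[0.2,0,0,-2,0],[0.2,0,0,-2,0],[0.2,0,0,-2,0],[0.2,0,0,0,0]]]' 8 >/dev/null; python3 st.py
python3 - <<'E'
from h import *
c=robot.read_camera("top");a=cv2.resize(c["img"][135:265,110:250],None,fx=4,fy=4,interpolation=cv2.INTER_CUBIC)
d=robot.read_camera("side");b=cv2.resize(d["img"][180:350,140:310],None,fx=3,fy=3,interpolation=cv2.INTER_CUBIC)
o=np.zeros((520,560+510,3),np.uint8);o[:,:560]=a;o[:510,560:]=b
cv2.imwrite("pics/lift.png",cv2.resize(o,(800,389)))
E
```

```text
t 7.6 p [0.6081 0.294  0.1765] ang 113.33 zt [ 0.008  0.003 -1.   ] F [ 0.86 -0.16  0.33] op 0.037 gf 7.99 q [ 0.37  0.35  1.32  0.    1.47 -0.03]
```

View pics/lift.png

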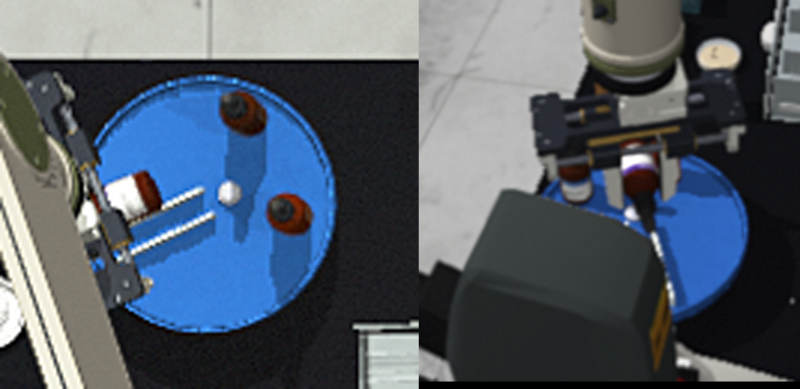

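The bottle is held level and clear of the turntable, and the deck and standing bottles look undisturbed. I'll carry it high to the far side of the cabinet.

```bash
python3 -m pendant '[[[0.2,0,0,-2,0],[0.2,0,0,-3,0],[0.2,0,0,-3,0],[0.2,0,0,-2.5,0],[0.2,-1.5,-1.4,0,0],[0.2,-2.5,-2.3,0,0],[0.2,-3,-2.8,0,0],[0.2,-3,-2.8,0,0]]]' >/dev/null
python3 -m pendant '[[[0.2,-3,-2.8,0,0],[0.2,-3,-2.8,0,0],[0.2,-3,-2.8,0,0],[0.2,-3,-2.8,0,0],[0.2,-3,-2.8,0,0],[0.2,-3,-2.8,0,0],[0.2,-3,-2.8,0,0],[0.2,-3,-2.8,0,0]]]' >/dev/null
python3 -m pendant '[[[0.2,-3,-2.8,0,0],[0.2,-3,-2.8,0,0],[0.2,-2,-1.8,0,0],[0.2,-1,-1,0,0],[0.2,0,0,0,5.8],[0.2,0,0,0,5.8],[0.2,0,0,0,5.8],[0.2,0,0,0,5.8]]]' >/dev/null
python3 -m pendant '[[[0.2,0,0,0,0],[0.2,0,0,0,0]]]' >/dev/null
python3 st.py .41 -.235 .28
python3 - <<'E'
from h import *
c=robot.read_camera("top");cv2.imwrite("pics/carry.png",cv2.resize(c["img"][170:350,210:450],None,fx=3.3,fy=3.3,interpolation=cv2.INTER_CUBIC))
np.save("carry.npy",c,allow_pickle=True)
E
```

```text
t 10.3 p [ 0.4078 -0.26    0.275 ] ang 90.33 zt [-0.001  0.001 -1.   ] F [-0.62 -0.34 -1.1 ] op 0.0369 gf 7.99 q [-0.67 -0.2   1.71  0.    1.63 -0.68]
tool delta cm [ 2.5   0.24 -0.49]
```

View pics/carry.png

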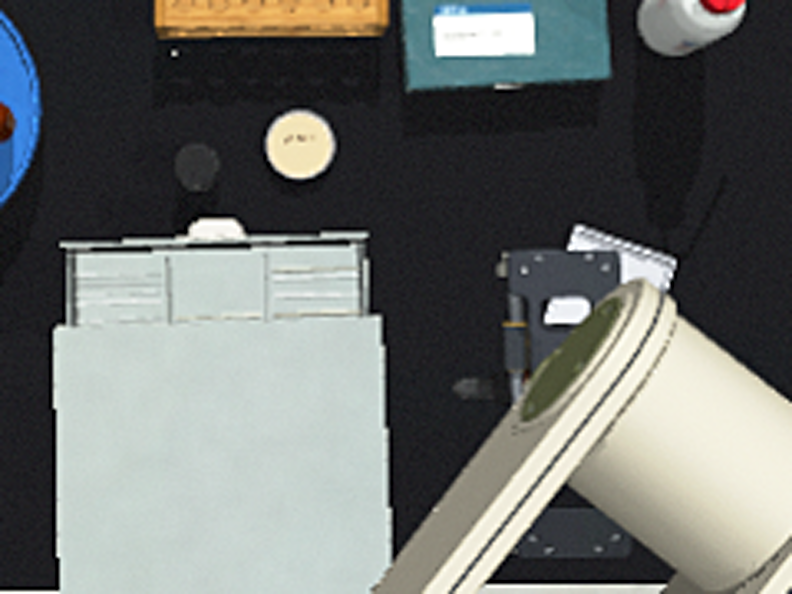

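The bottle is still level, with the bulb tip at crop (455,388) pointing to +y. The cabinet's solid top has its right edge at column 387 and its front edge at row 318. Next I'll loosen the grip to see whether gravity swings the bottle.

```bash
python3 - <<'E'
from h import *
c=np.load("carry.npy",allow_pickle=True).item();g=lambda u,v,z:plane(c,210+u/3.3,170+v/3.3,z)
print("cab edge",g(385,450,.171),"front",g(300,318,.171),"bulb tip",g(455,388,.29))
E
python3 -m pendant '[[[0.2,0,0,0,0],[0.2,0,0,0,0],[0.2,0,0,0,0],[0.2,0,0,0,0]]]' 3 >/dev/null; python3 st.py
python3 - <<'E'
from h import *
c=robot.read_camera("top");o=np.load("carry.npy",allow_pickle=True).item()
k=np.abs(c["img"].astype(int)-o["img"])[275:300,340:366].max();print("change near bulb",k)
E
```

```text
cab edge [ 0.35262108 -0.16818419  0.171     ] front [ 0.45307499 -0.10432859  0.171     ] bulb tip [ 0.40822998 -0.20627371  0.29      ]
t 10.75 p [ 0.4077 -0.2606  0.2757] ang 90.14 zt [ 0.  0. -1.] F [-0.09  0.13 -1.31] op 0.0367 gf 3.0 q [-0.67 -0.2   1.71  0.    1.63 -0.68]
change near bulb 75
```

```bash
python3 -m pendant '[[[0.2,1,0,0,0],[0.2,2,0,0,0],[0.2,1.5,0,1.5,0],[0.2,0.7,0,3,0],[0.2,0,0,2,0],[0.2,0,0,1,0],[0.2,0,0,0,0]]]' 3 >/dev/null; python3 st.py .408 -.208 .195
python3 - <<'E'
from h import *
for n in("top","side"):
    c=robot.read_camera(n);s=robot.read_state();u,v=map(int,proj(c,s["tool_pos"]+[0,0,.015]));print(n,u,v)
    a=c["img"][max(0,v-60):v+60,max(0,u-60):u+60]
    globals()[n]=cv2.resize(a,(390,390),interpolation=cv2.INTER_CUBIC)
cv2.imwrite("pics/edge.png",np.hstack([top,side]))
E
```

```text
t 11.5 p [ 0.4069 -0.2078  0.1993] ang 90.14 zt [-0.002  0.002 -1.   ] F [-0.23  0.25 -0.65] op 0.0365 gf 3.0 q [-0.58 -0.25  1.89  0.    1.51 -0.59]
tool delta cm [-0.02  0.11  0.43]
top 344 285
side 344 137
```

View pics/edge.png

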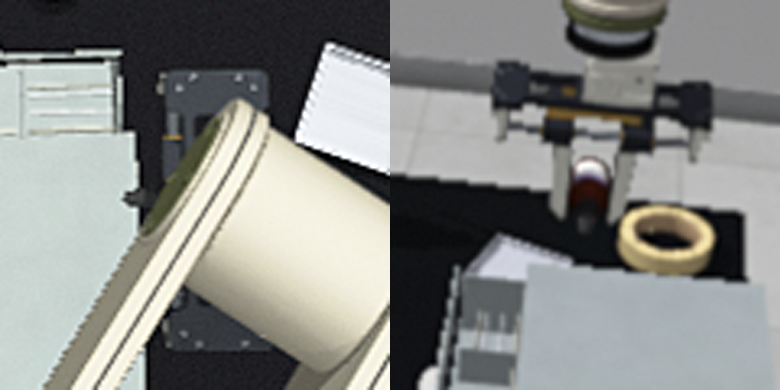

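The side view shows the bottle still level, with its bulb at (588,220). In the top view the bulb tip, at (128,197), overlaps the cabinet edge at column 135. I'll lower it so the edge pushes the bulb up.

```bash
python3 -m pendant '[[[0.2,0,0,1.5,0],[0.2,0,0,1.5,0],[0.2,0,0,0.7,0],[0.2,0,0,0.7,0],[0.2,0,0,0.7,0],[0.2,0,0,0.7,0],[0.2,0,0,0.6,0],[0.2,0,0,0,0]]]' 3 >/dev/null; python3 st.py .408 -.206 .125
python3 -m pendant '[[[0.2,0,0,0.5,0],[0.2,0.2,0,0.5,0],[0.2,0.2,0,0.4,0],[0.2,0.2,0,0.3,0],[0.2,0.2,0,0.3,0],[0.2,0.2,0,0.3,0],[0,0,0,0,0]]]' 3 >/dev/null; python3 st.py .408 -.197 .114
```

```text
t 12.4 p [ 0.4071 -0.2083  0.1356] ang 90.13 zt [-0.001  0.001 -1.   ] F [-0.5  -0.1  -0.44] op 0.0369 gf 3.0 q [-0.59 -0.21  1.97  0.    1.38 -0.59]
tool delta cm [0.23 0.09 1.06]
t 13.1 p [ 0.4074 -0.1982  0.1131] ang 90.14 zt [-0.001  0.    -1.   ] F [ 0.07  0.4  -0.89] op 0.0367 gf 3.0 q [-0.57 -0.2   2.01  0.    1.34 -0.57]
tool delta cm [ 0.12  0.06 -0.09]
```

```bash
python3 -m pendant '[[[0.2,0.2,0,0.2,0],[0.2,0.2,0,0.2,0],[0.2,0.2,0,0.1,0],[0.2,0.2,0,0.1,0],[0.2,0,0,0,0],[0.2,0,0,0,0]]]' 3 >/dev/null; python3 st.py .408 -.190 .108
python3 - <<'E'
from h import *
for n in("top","side"):
    c=robot.read_camera(n);s=robot.read_state();u,v=map(int,proj(c,s["tool_pos"]+[0,0,.015]));print(n,u,v)
    a=c["img"][max(0,v-60):v+60,max(0,u-60):u+60]
    globals()[n]=cv2.resize(a,(390,390),interpolation=cv2.INTER_CUBIC)
cv2.imwrite("pics/edge2.png",np.hstack([top,side]))
E
```

```text
t 13.7 p [ 0.4075 -0.1905  0.1076] ang 90.14 zt [-0.  0. -1.] F [ 0.27 -1.06 -0.85] op 0.0369 gf 3.0 q [-0.55 -0.2   2.02  0.    1.32 -0.55]
tool delta cm [ 0.05  0.05 -0.04]
top 333 282
side 340 166
```

View pics/edge2.png

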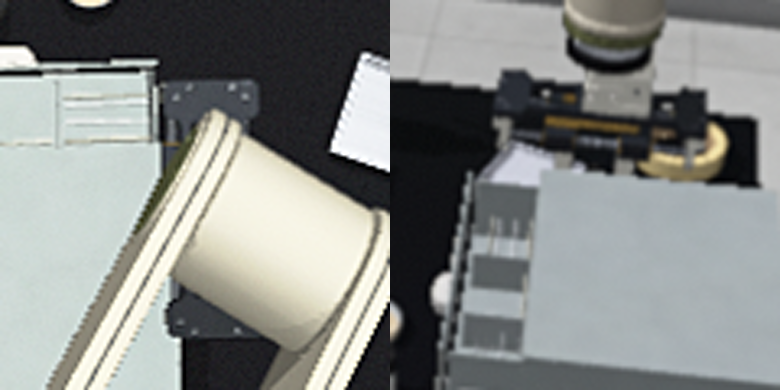

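The bottle is hidden behind the cabinet in the side view. I'll firm the grip, back off, and carry it to just above the tray.

```bash
python3 -m pendant '[[[0.2,0,0,0,0],[0.2,-1,0,0,0],[0.2,-2,0,0,0],[0.2,-2.5,0.5,-1.2,0],[0.2,-3,1.2,-1.2,0],[0.2,-3,1.2,0,0],[0.2,-3,1.2,0,0],[0.2,-2.3,1,0,0]]]' 6 >/dev/null
python3 -m pendant '[[[0.2,-1.5,0.7,0,0],[0.2,-0.7,0.3,0,0],[0.2,0,0,0,0]]]' 6 >/dev/null; python3 st.py .470 -.381 .13
python3 - <<'E'
from h import *
for n in("top","side"):
    c=robot.read_camera(n);s=robot.read_state();u,v=map(int,proj(c,s["tool_pos"]+[0,0,.015]));print(n,u,v)
    np.save(f"{n}1.npy",c,allow_pickle=True)
    a=c["img"][max(0,v-40):v+40,max(0,u-40):u+40]
    globals()[n]=cv2.resize(a,(390,390),interpolation=cv2.INTER_CUBIC)
cv2.imwrite("pics/tray1.png",np.hstack([top,side]))
E
```

```text
t 14.9 p [ 0.4688 -0.3814  0.1312] ang 90.08 zt [-0.  0. -1.] F [-1.02 -0.15 -1.04] op 0.037 gf 6.0 q [-0.77  0.2   1.57 -0.    1.37 -0.77]
tool delta cm [0.04 0.12 0.12]
top 406 259
side 326 125
```

View pics/tray1.png

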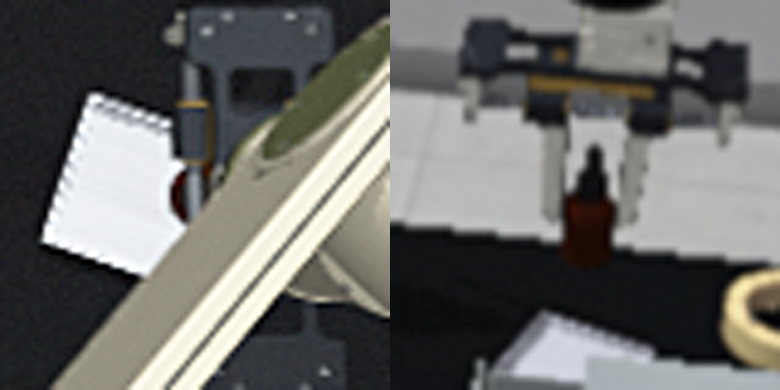

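The side crop shows the bottle nearly upright, with its bulb tip at (596,148) and the near edge of its base at (587,263). In the top crop, part of the body shows at (180,195) over the tray's right half. I'll estimate the tilt.

```bash
python3 - <<'E'
from h import *
c=np.load("side1.npy",allow_pickle=True).item();g=robot.read_state()["tool_pos"]+[0,0,.0155]
print("meas tip",286+206/4.875,85+146/4.875,"base",286+197/4.875,85+265/4.875)
for f in(-10,0,5,10,15,20,25):
    a=np.radians(f);u=np.array([0,np.sin(a),np.cos(a)]);n=np.array([0,np.cos(a),-np.sin(a)])
    print(f,"tip",np.round(proj(c,g+.054*u),1),"base near edge",np.round(proj(c,g-.053*u+.0185*n),1),np.round(proj(c,g+.013*u+.0185*n),1))
E
```

```text
meas tip 328.2564102564103 114.94871794871796 base 326.4102564102564 139.35897435897436
-10 tip [328.1 109.7] base near edge [324.4 141.9] [326.5 123.5]
0 tip [327.9 110.9] base near edge [324.6 141.4] [326.3 124.6]
5 tip [327.8 111.7] base near edge [324.6 141. ] [326.2 125.2]
10 tip [327.7 112.5] base near edge [324.7 140.5] [326.2 125.8]
15 tip [327.5 113.5] base near edge [324.9 139.8] [326.1 126.4]
20 tip [327.4 114.6] base near edge [325.  139.1] [326. 127.]
25 tip [327.2 115.8] base near edge [325.1 138.3] [326.  127.6]
```

The tilt is about 18–20°. I'll touch down slightly towards +y, then drag towards −y so that floor friction stands the bottle up.

```bash
python3 -m pendant '[[[0.2,0.9,0.1,1,0],[0.2,0,0,2,0],[0.2,0,0,2,0],[0.2,0,0,1.5,0],[0.2,0,0,0.7,0],[0.2,0,0,0.4,0],[0.2,0,0,0,0],[0.2,0,0,0,0]]]' 4 >/dev/null; python3 st.py .470 -.372 .0435
python3 -m pendant '[[[0.2,0,0,0.2,0],[0.2,0,0,0.2,0],[0.2,0,0,0.2,0],[0.2,0,0,0.2,0],[0.2,0,0,0.2,0],[0.2,0,0,0,0]]]' 3 >/dev/null; python3 st.py .470 -.372 .0435
```

```text
t 15.8 p [ 0.4705 -0.3719  0.0566] ang 90.13 zt [ 0.001 -0.001 -1.   ] F [-0.14 -0.65 -1.15] op 0.0368 gf 4.0 q [-0.75  0.26  1.65  0.    1.23 -0.76]
tool delta cm [-0.   -0.05  1.31]
t 16.4 p [ 0.4697 -0.3713  0.0451] ang 90.13 zt [-0.001  0.    -1.   ] F [-0.05 -1.01 -1.37] op 0.0366 gf 3.0 q [-0.75  0.27  1.65 -0.    1.22 -0.76]
tool delta cm [-0.07  0.03  0.16]
```

```bash
for i in 1; do python3 -m pendant '[[[0.2,0,0,0.1,0],[0.2,0,0,0.1,0],[0.2,0,0,0,0]]]' 3 >/dev/null; python3 st.py; done; python3 -m pendant '[[[0.2,-0.3,0,0.1,0],[0.2,-0.3,0,0.05,0],[0.2,-0.3,0,0.05,0],[0.2,0,0,0,0]]]' 3 >/dev/null; python3 st.py;
```

```text
t 16.7 p [ 0.4701 -0.3716  0.0438] ang 90.13 zt [ 0. -0. -1.] F [-0.33  0.04 -0.45] op 0.0372 gf 3.0 q [-0.75  0.28  1.65 -0.    1.21 -0.76]
t 17.1 p [ 0.4701 -0.3812  0.0418] ang 90.11 zt [ 0.    -0.001 -1.   ] F [ 0.13 -0.13  1.09] op 0.0371 gf 3.0 q [-0.77  0.29  1.64 -0.    1.21 -0.77]
```

```bash
python3 -m pendant '[[[0.2,-0.3,0,0.05,0],[0.2,-0.2,0,0.05,0],[0.2,-0.2,0,0.05,0],[0.2,0,0,0,0]]]' 3 >/dev/null; python3 st.py; python3 -m pendant '[[[0.2,0,0,0.1,0],[0.2,0,0,0.05,0],[0.2,0,0,0,0],[0.2,0,0,0,0]]]' 3 >/dev/null; python3 st.py
python3 - <<'E'
from h import *
for n in("top","side"):
    c=robot.read_camera(n);s=robot.read_state();u,v=map(int,proj(c,s["tool_pos"]+[0,0,.015]));print(n,u,v)
    np.save(f"{n}2.npy",c,allow_pickle=True)
    a=c["img"][max(0,v-40):v+40,max(0,u-40):u+40]
    globals()[n]=cv2.resize(a,(390,390),interpolation=cv2.INTER_CUBIC)
cv2.imwrite("pics/tray2.png",np.hstack([top,side]))
E
```

```text
t 17.5 p [ 0.4699 -0.3877  0.0399] ang 90.12 zt [-0.  0. -1.] F [-0.11 -0.2  -0.81] op 0.0371 gf 3.0 q [-0.77  0.31  1.63 -0.    1.21 -0.78]
t 17.9 p [ 0.4701 -0.3879  0.039 ] ang 90.13 zt [ 0.    -0.001 -1.   ] F [-1.48 -2.04  5.02] op 0.0366 gf 3.0 q [-0.77  0.31  1.63 -0.    1.21 -0.78]
top 400 258
side 323 146
```

View pics/tray2.png

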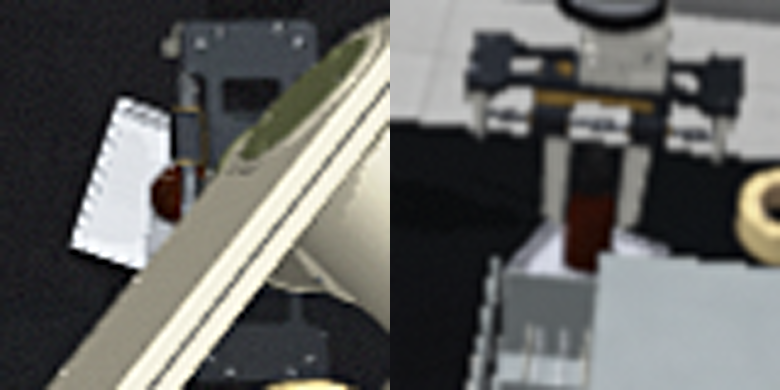

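The side crop shows the bottle inside the tray, with the near edge of its base at (583,270) and the shoulder edge at about row 193. The contact force is now about 6 N. I'll check the tilt against the projection.

```bash
python3 - <<'E'
from h import *
c=np.load("side2.npy",allow_pickle=True).item();g=robot.read_state()["tool_pos"]+[0,0,.0155]
col=c["img"][128:166,323];print([(128+i,*map(int,p)) for i,p in enumerate(col)])
for f in(-10,-5,0,5,10,15,20):
    a=np.radians(f);u=np.array([0,np.sin(a),np.cos(a)]);n=np.array([0,np.cos(a),-np.sin(a)])
    P=lambda s,r:round(proj(c,g+s*u+r*n)[1],1)
    print(f,"tip far/near",P(.054,-.007),P(.054,.007),"collar top",P(.027,.0115),"shoulder near",P(.013,.0185),"base near",P(-.053,.0185))
s=robot.read_state();print(s["force"],s["wrist_torque"])
E
```

```text
[(128, 185, 187, 186), (129, 181, 181, 180), (130, 143, 138, 135), (131, 108, 102, 100), (132, 152, 152, 151), (133, 175, 176, 176), (134, 111, 110, 110), (135, 38, 36, 36), (136, 20, 18, 18), (137, 22, 21, 22), (138, 22, 21, 20), (139, 21, 20, 19), (140, 21, 19, 20), (141, 22, 20, 20), (142, 21, 20, 20), (143, 19, 17, 18), (144, 18, 16, 15), (145, 15, 14, 18), (146, 10, 14, 30), (147, 8, 14, 40), (148, 9, 16, 44), (149, 8, 15, 44), (150, 8, 15, 42), (151, 9, 15, 41), (152, 6, 13, 39), (153, 7, 13, 37), (154, 6, 13, 37), (155, 9, 15, 36), (156, 8, 14, 36), (157, 7, 13, 35), (158, 2, 11, 32), (159, 1, 9, 30), (160, 0, 5, 28), (161, 36, 35, 47), (162, 99, 93, 94), (163, 115, 112, 107), (164, 103, 102, 95), (165, 96, 95, 89)]
-10 tip far/near 131.6 133.1 collar top 140.9 shoulder near 145.4 base near 162.6
-5 tip far/near 132.0 133.9 collar top 141.5 shoulder near 146.0 base near 162.4
0 tip far/near 132.5 134.7 collar top 142.1 shoulder near 146.6 base near 162.0
5 tip far/near 133.1 135.6 collar top 142.7 shoulder near 147.2 base near 161.6
10 tip far/near 133.9 136.7 collar top 143.4 shoulder near 147.7 base near 161.0
15 tip far/near 134.7 137.8 collar top 144.1 shoulder near 148.3 base near 160.4
20 tip far/near 135.7 139.0 collar top 144.8 shoulder near 148.8 base near 159.6
[-1.74418462 -1.67545615  5.18664914] [-0.29983687  0.19939832  0.01487306]
```

Upright to within about 5°, with the base pressed flat. I'll release slowly, then withdraw upward.

```bash
python3 -m pendant '[[[0.38,0,0,-0.05,0],[0.4,0,0,0,0],[0.42,0,0,0,0],[0.45,0,0,0,0],[0.5,0,0,0,0],[0.6,0,0,0,0],[0.75,0,0,0,0],[0.9,0,0,0,0]]]' 3 >/dev/null; python3 st.py; python3 - <<'E'
from h import *
c=robot.read_camera("side");col=c["img"][128:166,323].astype(int);print([(128+i,int(p[2]),int(p[2]-p[0])) for i,p in enumerate(col)])
E
```

```text
t 18.8 p [ 0.47   -0.3874  0.0391] ang 90.13 zt [-0.  0. -1.] F [0.14 0.16 0.81] op 0.066 gf 0.0 q [-0.77  0.31  1.63  0.    1.21 -0.78]
[(128, 186, 1), (129, 180, -1), (130, 140, -6), (131, 117, -10), (132, 158, -3), (133, 176, 0), (134, 113, 0), (135, 36, -1), (136, 16, -3), (137, 19, -2), (138, 18, -2), (139, 21, -1), (140, 22, -1), (141, 27, -1), (142, 23, -2), (143, 15, -2), (144, 15, -1), (145, 19, 4), (146, 31, 20), (147, 40, 31), (148, 44, 36), (149, 45, 36), (150, 42, 36), (151, 40, 33), (152, 38, 30), (153, 37, 31), (154, 37, 29), (155, 35, 30), (156, 35, 29), (157, 35, 29), (158, 32, 31), (159, 31, 30), (160, 27, 27), (161, 47, 10), (162, 93, -5), (163, 106, -8), (164, 94, -8), (165, 88, -7)]
```

```bash
python3 -m pendant '[[[1,0,0,0,0],[1,0,0,0,0],[1,0,0,-1,0],[1,0,0,-2,0],[1,0,0,-3,0],[1,0,0,-4,0],[1,0,0,-4,0],[1,0,0,-4,0]]]' >/dev/null; python3 -m pendant '[[[1,-3,-3,0,0],[1,-4,-3,0,0],[1,-4,-3,0,0],[1,-4,-3,0,0],[1,-2,-2,0,0],[1,0,0,0,0],[1,0,0,0,0]]]' >/dev/null; python3 st.py; python3 - <<'E'
from h import *
c=robot.read_camera("top");im=c["img"];o=np.load("top0.npy",allow_pickle=True).item()["img"]
m=cv2.inRange(im,(0,0,0),(255,255,90));m[:]=((im[:,:,2].astype(int)-im[:,:,0]>20)*255).astype(np.uint8)
for nm,(x0,x1,y0,y1) in dict(tray=(375,420,235,285),deck=(135,225,155,250)).items():
    w=np.zeros_like(m);w[y0:y1,x0:x1]=m[y0:y1,x0:x1]
    for k in cv2.findContours(w,0,2)[0]:
        if cv2.contourArea(k)>15:
            M=cv2.moments(k);u,v=M["m10"]/M["m00"],M["m01"]/M["m00"];print(nm,round(u,1),round(v,1),cv2.contourArea(k),plane(c,u,v,.069 if nm=="tray" else .11).round(4))
mm=((o[:,:,2].astype(int)-o[:,:,0]>20)*255).astype(np.uint8);w=np.zeros_like(mm);w[155:250,135:225]=mm[155:250,135:225]
print("before",[(cv2.moments(k)["m10"]/cv2.moments(k)["m00"],cv2.moments(k)["m01"]/cv2.moments(k)["m00"]) for k in cv2.findContours(w,0,2)[0] if cv2.contourArea(k)>15])
# dark bulb within tray box
g=cv2.cvtColor(im,cv2.COLOR_BGR2GRAY);print(g[244:272:2,380:412:2])
E
```

```text
t 20.35 p [ 0.33   -0.558   0.2197] ang 90.04 zt [ 0.001  0.    -1.   ] F [-0.16  0.57 -0.17] op 0.0929 gf 0.0 q [-1.12  0.26  1.34  0.    1.54 -1.12]
tray 396.3 257.3 80.0 [ 0.4729 -0.3719  0.069 ]
deck 208.2 206.9 70.5 [0.612  0.1415 0.11  ]
deck 192.9 173.9 78.5 [0.7022 0.1835 0.11  ]
before [(154.39743589743588, 211.6346153846154), (206.2047440699126, 206.6916354556804), (170.58333333333331, 204.71), (193.75316455696202, 173.90506329113924)]
[[ 19 227 247 247 249 252 210 218 174 180 255 161  92  16  30  27]
 [ 14 232 248 245 246 246 246 246 251 210 203 171 170 255 129  88]
 [ 62 255 249 247 248 245 244 246 247 246 248 239 198 219 171 195]
 [215 240 237 237 236 246 247 249 253 253 254 252 249 247 251 207]
 [210 240 238 237 237 239 246 112  13  17  22 109 254 250 247 246]
 [251 239 238 240 238 245 107  78  52  57  67  56  31 226 246 244]
 [216 239 238 236 238 201  14  32  51  45  37  53  70 114 255 203]
 [244 240 238 236 239 202  16  30  51  41  55  36  69  83 218 234]
 [243 242 241 239 239 213   8  30  39  36  42  34  40  81 236 180]
 [242 241 241 241 242 231  99   9  19  33  33  33  21 220 225 255]
 [241 241 240 240 242 227 206 200 115 103  72  74 241 251 237  13]
 [239 239 240 240 243 178 200 200 200 204 205 238 248 239 175  15]
 [246 245 241 238 242 179 196 195 194 197 196 232 251 230 255  28]
 [191 246 253 243 248 180 191 195 193 193 193 232 246 246  38  32]]
```

```bash
python3 - <<'E'
from h import *
a=robot.read_camera("top")["img"]
for _ in range(20): robot.read_camera("side")
b=robot.read_camera("top")["img"]
d=cv2.absdiff(a,b).max(2);print("changed px deck",(d[155:250,130:230]>60).sum(),"tray",(d[235:285,365:425]>60).sum(),robot.read_state()["t"])
E
```

```text
changed px deck 0 tray 0 21.5
```

```bash
python3 -c "
from plant import robot
print(robot.close_job())"
```

```text
the job is handed in; nothing more can be done
None
```

The job is handed in at 21.5 s: the bottle was tipped upright against the cabinet edge, touched down in the tray while still gripped, and now stands there released, with the other two bottles still on the deck and nothing moving in the last pictures; the judge returned no verdict.

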